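# Index the setter's turntable to its next notch

### The arm

A 6-joint arm with a two-finger parallel gripper is mounted at the origin on the work surface. World frame = base frame: x ahead of the robot, y to its left, z up, the work surface at z = 0. Lengths are in m, angles in rad, forces in N, time in s.
With the tool pointing down it reaches from about 0.325 to 0.925 m from the base axis. Payload 3.1 kg.
Tool frame: the origin (TCP) lies on the mounting face of the last link; the fingertips stand 173 mm ahead of it and the grasp point (between the pads) lies 155 mm ahead of it (ctrl.tip_reach is the distance from the TCP to the fingertips, in m); y points along the fingers, z is the direction in which the jaws open and shut, and the axes are right-handed (so a half turn about y gives the same grasp; the last joint's range is limited). The gripper opens to 85 mm and grips with 20 to 120 N. Pads are 22 mm wide; open, the fingers measure 114 mm over their backs; the gripper's body (76 mm by 85 mm) begins 54 mm behind the grasp point. The pads swing forward as they close: fully open they stand 13 mm farther back than shut.
Start: joints at [-1.458, 0.217, 1.613, -0, 1.311, -0.112], TCP at [0.139, -0.609, 0.405] pointing down, gripper open.
Joint ranges: [-2.75, 2.75], [-0.78, 2.1], [0.31, 2.55], [-1.13, 4.27], [0.13, 2.63], [-2.58, 2.58]. Speed limits (rad/s): [2.79, 2.79, 3.14, 3.14, 3.14, 3.14].

### API

Orientations are given as a rotation vector (axis times angle).
In Python, from cell import state, grab_frame, camera_info, workorder, ctrl gives the robot as it stands.
- The arm moves only by the tool jog_arm, never from a script. Its argument "increments" is one flat list of numbers, 5 for each row, row after row: the shift along the tool's x, y, z in cm, then the turn about the tool's y in degrees, then the finger opening in cm, from 0 to 8.54. In form: [dx, dy, dz, roll, hand, dx, dy, dz, roll, hand, ...]. A call has 1 to 10 rows; each row is the pose to reach, as a shift and turn from the pose commanded when the call began, along the tool's axes at that moment; what a row does not reach only later rows make up. A row lasts 1/10 s, in which the tool goes at most 50 mm and 8.59 degrees, less where a joint would pass 70% of its speed; a pose out of reach is approached as far as the arm can. A call with a gripper value outside its range is refused whole. The fingers move at their own pace and stop on an object; "squeeze" is the grip in N (left out, the last holds). Time passes only in rows, so rows that repeat a pose let the fingers close. It gives the time, the measured TCP pose, the force and the opening at its end, in the units of the state.
- state(): the state, without advancing time (a new reading comes with each control period).
- grab_frame(name): name is "scene" or "top" or "wrist"; returns (picture, depth): 400x640x3 uint8, red, green, blue; 400x640 float32, m along the optical axis (not along the pixel's ray), 0 where there is no reading.
- camera_info(name): a dict with "camera_matrix" (3x3 intrinsics, pixels), "cam_to_world" (4x4, takes a point from camera to world coordinates); the wrist camera has in their place "tool_from_camera" (4x4, takes a point from camera to tool coordinates, whose origin is the TCP and whose axes are the tool frame's). Camera axes: x right, y up, looking along -z (the intrinsics and any distortion apply to the point x, -y, -z); pixel columns grow to the right and rows downward; lengths in m; the calibration is good to about 2 mm. A picture is of the moment at which its call begins: read the wrist's pose just before it. camera_info takes no time and is no camera call.
- workorder.close_job(): hands the job in, once; it reports no verdict.
The state is a dict: "clock": time; "qpos": joint angles; "qvel": joint speeds; "effort": joint torques, N m; "eef_pos": TCP position; "eef_rot": TCP orientation; "force": force on the tool from outside, world axes, zero at the start; "ft_torque": the same for the moment, N m; "finger_gap": finger opening in m.
Only numpy, scipy, OpenCV 4.12 (cv2) and the standard library are available. Lean on these libraries where they do the work, as an engineer would, in place of code of your own. Each camera call takes 0.05 s, during which the arm holds its last target. There are 200 camera calls.

### The job

Pull the red spring ring up until its lock pin is clear of the notch, turn the turntable clockwise (seen from above) to the next notch, the one with the yellow mark, and let the pin drop fully home there, then let go. Do not force the pin sideways against its notch, and leave the copper collar on the turntable and everything else on the bench undisturbed.

Things in the scene. Friction and masses are not known exactly. Their poses are not given: they have to be found in the camera images.
- fixture: Rotary index fixture bolted to the bench: dark round steel base, 200 mm across, three bolt lugs; does not move. Origin: centre of its underside, on the turntable's vertical axis; z up; the turntable's arm points along its -x at the start. Raised bright metal index sectors stand round its edge, radius 66 to 92 mm, top 50 mm above the bench, cut by radial notches 10 mm wide.
- start_notch (a point): Mouth of the notch where the pin starts, 78 mm from the axis, 50 mm above the bench (along the fixture's -x). A wrong notch lies 45 degrees anticlockwise of it. Between notches the sectors' top is smooth, with one harmless 0.5 mm step down 29 degrees clockwise of here.
- next_range (a point): Point on the sector top 45 degrees clockwise of the start notch, 78 mm from the axis, 50 mm up: only the middle of the range for the next notch. That notch (yellow paint on the rim outside it) is in a sector clamped on by hand: it lies anywhere 33 to 57 degrees clockwise of the start notch, its place is not measured; feel or look for it. A further notch follows 45 degrees after it.
- turntable (a joint): Angle of the turntable, rad: 0 at the start, growing CLOCKWISE seen from above. Brass disc 120 mm across, top 60 mm above the bench, with an arm 26 mm wide reaching out over the sectors; the arm carries the lock pin's steel housing (25 mm across, top 82 mm above the bench) 78 mm from the axis. Light drag, about 1.5 N at the ring; it stays where left.
- lock_pin (a joint): Height (m) by which the spring lock pin is pulled up: 0 = home in a notch, 0.008 to 0.009 = tip rides on the sector top, 0.016 = upper stop. The pin is upright, 78 mm from the axis, 8 mm thick with a round tip (1 mm play either side in a notch). Its spring pushes down with 6 N at home, 9 N riding, 11 N at the stop: it drops by itself when free over a notch.
- pull_ring: The red pull ring with the pin under it. The origin is NOT on the ring: it lies on the pin's centreline, 108 mm below the ring's centre. Its -x axis points radially away from the turntable's axis, z up.
- ring_centre (a point): Centre of the red pull ring: flat upright ring, 36 mm outer and 18 mm inner diameter, 8 mm thick, rigid on the pin. Its flat faces look along pull_ring's y axis (along the circle of travel): pinch it across the 8 mm. 108 mm above the bench with the pin home (lower rim 8 mm above the housing); it rises with the pin and goes round with the turntable, 78 mm from the axis.
- collar: Copper bezel collar, 44 mm across, 18 mm high, 5 mm wall, lying loose on the middle of the turntable. Origin: centre of its underside.
- pliers: Small pliers with red handles, 140 mm long, lying on the bench. Bystander.
- hammer: Hammer, 240 mm long, lying on the bench. Bystander.
- graver: Graver with a handle, 170 mm long, lying on the bench. Bystander.
- spool: Black spool of copper wire, 50 mm across, 30 mm high, standing beyond the fixture. Bystander.
- jar: Amber glass jar, 60 mm across, 85 mm high. Bystander.
- bezel_cup: Brass bezel cup, 40 mm across, 16 mm high, standing beyond the fixture. Bystander.
Not all that is in view belongs to the job. Leave any pink or turquoise look-alike of the collar alone.

How it is judged:
On the way, in this order (a step that is already met when the one before it is completed fails the run):
1. the pin is drawn up clear of the first notch (value of joint lock_pin above 0.0095 m and value of joint turntable between -0.12 and 0.12 rad), for 0.1 s.
2. the turntable is turned clockwise towards the marked notch (value of joint turntable above 0.4 rad), for 0.1 s.
At the end, for the whole second after the job is handed in: The turntable stands 0.5 to 1.1 rad clockwise of its start with the lock pin fully home (within 2 mm) in the yellow-marked notch, at rest; the collar lies flat on the turntable within 20 mm of its axis (value of joint lock_pin below 0.002 m and value of joint turntable between 0.5 and 1.1 rad and velocity of joint turntable between -0.05 and 0.05 rad/s and horizontal distance between collar and fixture below 0.02 m and angle between collar's own z axis and vertical below 0.1 rad); the robot touches nothing.
It fails at once if the pin is forced against the index sectors with more than 30 N (contact force between pull_ring and fixture above 30 N).
It fails at once if the collar is shifted or tipped (horizontal distance between collar and fixture above 0.02 m or angle between collar's own z axis and vertical above 0.3 rad).
It fails at once if a bystander is pushed more than 20 mm (distance of any of pliers, hammer, graver, spool, jar, bezel_cup from where it was at the start of the episode above 0.02 m).
It also fails if it takes over 48 s, if anything falls off the work surface, if the arm or the gripper's body presses on something with over 40 N, if the wrist force passes 120 N, or if a joint passes its speed limit or range.

## Working session

There is one attempt and no reset: what is moved stays moved. The work goes in short steps, Python scripts to look and compute and a tool call to move; the robot and the scene stay as the last step left them, time stands still between calls to the robot, and variables do not carry over. Pictures are saved under pics/ and viewed, about 8 in all and at most 12, crops included, and the job is handed in when it is done.

Besides the shell and the picture viewer there is one more tool, called after ">>>" as name(argument=value, ...) on one line, values as JSON. jog_arm: Moves the arm, as the interface text tells. Its arguments: {"type":"object","properties":{"increments":{"type":"array","items":{"type":"number"}},"squeeze":{"type":"number"}},"required":["increments"]}

```bash
ls; mkdir -p pics
cat > h.py <<'E'
import numpy as np, cv2
from scipy.spatial.transform import Rotation as R
from cell import state, grab_frame, camera_info, workorder, ctrl
def shot(name):
    s=state(); im,d=grab_frame(name); ci=camera_info(name); K=np.array(ci["camera_matrix"])
    if "cam_to_world" in ci: T=np.array(ci["cam_to_world"])
    else:
        W=np.eye(4); W[:3,:3]=R.from_rotvec(s["eef_rot"]).as_matrix(); W[:3,3]=s["eef_pos"]
        T=W@np.array(ci["tool_from_camera"])
    return im,d,K,T,ci
def ray(K,T,u,v):
    p=np.linalg.inv(K)@[u,v,1]; return T[:3,3],T[:3,:3]@[p[0],-p[1],-p[2]] if False else T[:3,:3]@np.array([p[0],-p[1],-1.0])
def plane(K,T,u,v,z):
    o,r=ray(K,T,u,v); return o+r*(z-o[2])/r[2]
def pt(K,T,d,u,v):
    o,r=ray(K,T,u,v); return o+r*d[int(v),int(u)]
def proj(K,T,P):
    c=np.linalg.inv(T)@np.r_[P,1]; q=K@[c[0]/-c[2],-c[1]/-c[2],1]; return q[:2]
def save(n,im): cv2.imwrite(f"pics/{n}.png",im[:,:,::-1])
E
python3 - <<'E'
from h import *
print(state())
for n in("top","scene"):
    im,d,K,T,ci=shot(n); save(n+"0",im); print(n,K,T,[k for k in ci],{k:v for k,v in ci.items() if 'dist' in k})
E
```

```text
pics
{'clock': 0.0, 'qpos': array([-1.45818403e+00,  2.17752795e-01,  1.61493666e+00,  3.81622933e-05,
        1.31129828e+00, -1.12185189e-01]), 'qvel': array([ 0.00045247,  0.00069808, -0.00058242, -0.00082009, -0.00063269,
       -0.0005873 ]), 'effort': array([-1.38509989e-03, -3.96847558e+01, -3.03854120e+01, -2.57890697e-04,
        9.83751408e-03,  1.51541900e-05]), 'eef_pos': array([ 0.13930781, -0.60886257,  0.4033673 ]), 'eef_rot': array([-0.2372655 ,  2.10499702, -2.09992946]), 'force': array([-0.03098096,  0.3133311 , -0.19158661]), 'ft_torque': array([ 0.00906821, -0.04115258, -0.00549413]), 'finger_gap': 0.08542011696423125}
top [[392.11976175   0.         317.5117622 ]
 [  0.         392.11976175 203.46058824]
 [  0.           0.           1.        ]] [[ 4.80809881e-02  9.77611718e-01 -2.04850059e-01  3.67288225e-01]
 [-9.98843169e-01  4.72101266e-02 -9.13933613e-03 -1.76913078e-02]
 [ 7.36275126e-04  2.05052510e-01  9.78750696e-01  1.25243805e+00]
 [ 0.00000000e+00  0.00000000e+00  0.00000000e+00  1.00000000e+00]] ['camera_matrix', 'cam_to_world'] {}
scene [[439.04985891   0.         308.65621474]
 [  0.         439.04985891 201.25973045]
 [  0.           0.           1.        ]] [[-0.12938291 -0.7213375   0.68039127  1.33394364]
 [ 0.99142342 -0.0813505   0.10228244  0.11477194]
 [-0.01842999  0.68778944  0.72567625  0.89555772]
 [ 0.          0.          0.          1.        ]] ['camera_matrix', 'cam_to_world'] {}
```

View pics/top0.png

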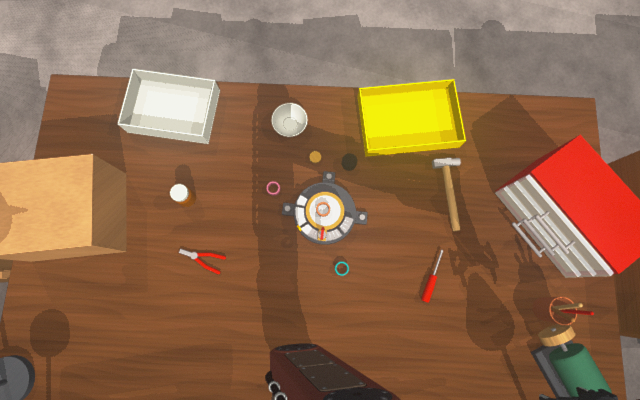

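View pics/scene0.png

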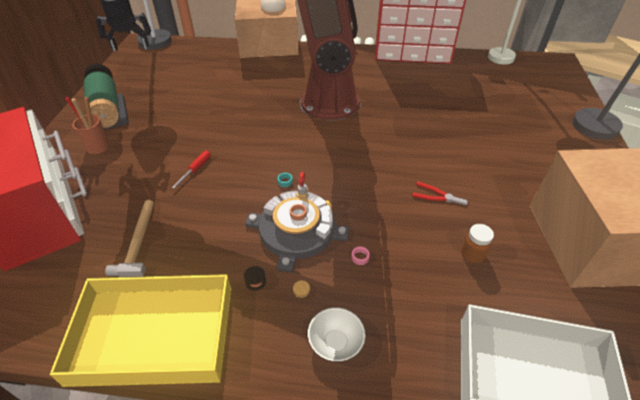

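Top view: the fixture is centred near (324,210) and the red ring shows at (322,232), towards the robot. The yellow rim mark is at about (299,228). The collar sits on the disc at (322,209). The look-alikes are pink (273,188) and turquoise (342,268). The red handles of the pliers (210,262) and graver (430,290) are not the ring, since only (322,232) sits on the fixture's arm. Next I'll measure it and confirm with an enlarged crop.

Run:
```python
from h import *
box={"top":(310,220,335,245),"scene":(292,165,312,195)}
rays=[]
out=[]
for n in("top","scene"):
    im,d,K,T,ci=shot(n); h=cv2.cvtColor(im,cv2.COLOR_RGB2HSV)
    u0,v0,u1,v1=box[n]
    m=(((h[...,0]<6)|(h[...,0]>174))&(h[...,1]>170)&(h[...,2]>80)).astype(np.uint8)
    mm=np.zeros_like(m); mm[v0:v1,u0:u1]=m[v0:v1,u0:u1]
    v,u=np.nonzero(mm); c=((u.min()+u.max())/2,(v.min()+v.max())/2); print(n,"ring px",u.mean(),v.mean(),u.min(),u.max(),v.min(),v.max(),len(u))
    P=np.array([pt(K,T,d,a,b) for a,b in zip(u,v)]); print(" ring depth pts",np.median(P,0),P.min(0),P.max(0))
    rays.append(ray(K,T,u.mean(),v.mean()))
    y=((h[...,0]>24)&(h[...,0]<33)&(h[...,1]>190)&(h[...,2]>150)); 
    b=(285,195,365,245) if n=="top" else (255,185,345,250)
    v,u=np.nonzero(y[b[1]:b[3],b[0]:b[2]]); u+=b[0]; v+=b[1]
    print(" yellow",sorted(set(zip(u.tolist(),v.tolist())))[:30])
    if n=="top":
        print("fix centre by (324,210) z.06",plane(K,T,324,210,.06), "ring107", plane(K,T,322,232,.108))
        crop=im[180:260,270:380]
    else: crop=im[160:270,240:350]
    out.append(cv2.resize(crop,(400,400*crop.shape[0]//crop.shape[1]),interpolation=cv2.INTER_CUBIC))
H=max(o.shape[0] for o in out)
save("crop1",np.hstack([np.pad(o,((0,H-o.shape[0]),(0,0),(0,0))) for o in out]))
A=[];B=[]
for o,r in rays:
    r=r/np.linalg.norm(r);M=np.eye(3)-np.outer(r,r);A.append(M);B.append(M@o)
print("tri",np.linalg.lstsq(np.vstack(A),np.hstack(B),rcond=None)[0])
s=state();print(R.from_rotvec(s["eef_rot"]).as_matrix().round(3)); print(np.round(camera_info("wrist")["tool_from_camera"],3))
```

```text
top ring px 321.7826086956522 233.2173913043478 320 323 228 238 23
 ring depth pts [ 0.51635543 -0.02402643  0.12427432] [ 0.50309669 -0.02693113  0.11524795] [ 0.53238569 -0.01923985  0.13076218]
 yellow [(299, 227), (299, 228), (299, 229), (300, 228), (300, 229)]
fix centre by (324,210) z.06 [ 0.59716822 -0.02761708  0.06      ] ring107 [ 0.52190543 -0.02429025  0.108     ]
scene ring px 301.20512820512823 177.3846153846154 299 303 172 184 39
 ring depth pts [ 0.52669936 -0.02428989  0.12125115] [ 3.76718542e-01 -4.99825794e-02 -1.25804053e-04] [ 0.53820738 -0.02088033  0.1300265 ]
 yellow []
tri [ 0.51776877 -0.02476483  0.11301119]
[[-0.975 -0.     0.223]
 [-0.223  0.002 -0.975]
 [-0.    -1.    -0.002]]
[[ 0.    -0.95  -0.314 -0.081]
 [-0.     0.314 -0.95   0.031]
 [ 1.     0.    -0.     0.   ]
 [ 0.     0.     0.     1.   ]]
```

View pics/crop1.png

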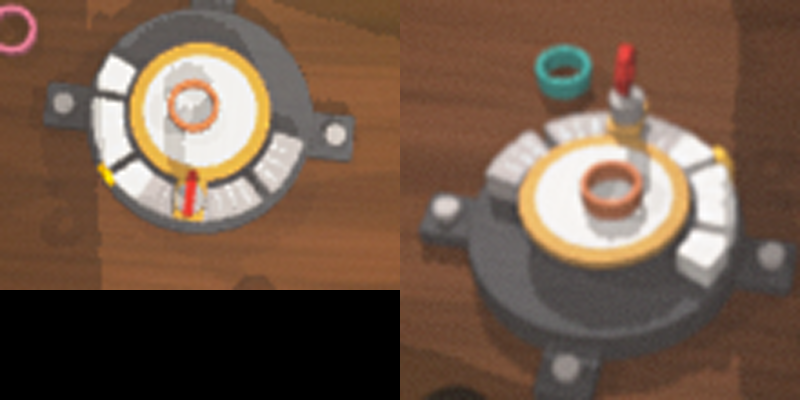

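The enlarged crop confirms it: the upright red ring stands on the arm's housing, with the yellow mark at the rim clockwise of it. Next I'll go above it for a close look.

>>> jog_arm(increments=[-1.5, 0, -1.5, 1, 5, -5, 0, -5, 3, 5, -8.5, 0, -8, 5, 5, -12, 0, -11.5, 8, 5, -15.5, 0, -15, 11, 5, -19, 0, -18.5, 13, 5, -22.5, 0, -22, 16, 5, -26, 0, -25, 17, 5, -29.5, 0, -28.5, 17, 5, -33, 0, -32, 17, 5], squeeze=40)

```text
clock: 1.2
eef_pos: [0.3902, -0.2219, 0.4048]
eef_rot: [-0.08, -2.184, 2.185]
force: [0.8, -0.2, 0.0]
finger_gap: 0.0501
```

>>> jog_arm(increments=[-2.3, 0, -4.1, 0, 5, -4.6, 0, -8.2, 0, 5, -6.9, 0, -12.3, 0, 5, -9.2, 0, -16.4, 0, 5, -10.5, 0, -19, 0, 5, -11.2, 0, -20, 0, 5, -11.4, 0, -20.5, 0, 5, -11.4, 0, -20.5, 0, 5, -11.4, 0, -20.5, 0, 5])

```text
clock: 2.1
eef_pos: [0.5177, -0.0285, 0.4045]
eef_rot: [-0.079, -2.183, 2.184]
force: [0.5, -0.4, 0.6]
finger_gap: 0.0502
```

Run:
```python
from h import *
im,d,K,T,ci=shot("wrist"); save("w1",im); np.savez("w1",im=im,d=d,K=K,T=T)
s=state();print(s["eef_pos"],R.from_rotvec(s["eef_rot"]).as_matrix().round(3),T.round(3)); print(K.round(1))
for P in [(0.518,-.0248,.108),(0.597,-.030,.06)]: print(proj(K,T,P))
```

```text
[ 0.51765127 -0.02859779  0.40461649] [[-0.997 -0.    -0.073]
 [ 0.073 -0.    -0.997]
 [ 0.    -1.     0.   ]] [[-0.073  0.947  0.313  0.598]
 [-0.997 -0.07  -0.022 -0.035]
 [ 0.001 -0.314  0.949  0.373]
 [ 0.     0.     0.     1.   ]]
[[304.7   0.  315.8]
 [  0.  304.7 197.9]
 [  0.    0.    1. ]]
[311.30174213 190.68748678]
[310.96428953  98.93406337]
```

View pics/w1.png

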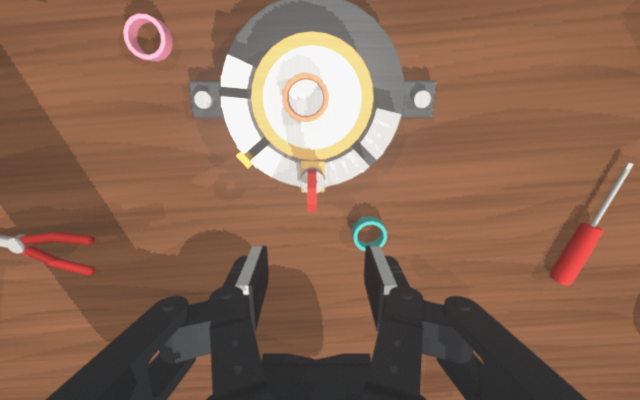

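The wrist view shows the ring at (312,190), the disc centred near (312,97), the yellow mark at (244,159) and its dark notch at about (260,150). I'll measure these now.

Run:
```python
from h import *
z=np.load("w1.npz"); im,d,K,T=z["im"],z["d"],z["K"],z["T"]
h=cv2.cvtColor(im,cv2.COLOR_RGB2HSV)
red=(((h[...,0]<6)|(h[...,0]>174))&(h[...,1]>150)&(h[...,2]>80)); red[:165]=0;red[215:]=0;red[:,:300]=0;red[:,325:]=0
v,u=np.nonzero(red); print("ring px",u.mean(),v.mean(),u.min(),u.max(),v.min(),v.max())
P=np.array([pt(K,T,d,a,b) for a,b in zip(u,v)]); top=P[P[:,2]>np.percentile(P[:,2],60)]
print("depth",np.median(P,0),P[:,2].max())
for zz in(.108,.113): print(zz,plane(K,T,u.mean(),v.mean(),zz))
rows=[(r,u[v==r].mean()) for r in range(v.min(),v.max()+1)]
print("edge pts top/bottom u",rows[0],rows[-1])
# gold disc: outer boundary
g=((h[...,0]>14)&(h[...,0]<32)&(h[...,1]>90)&(h[...,2]>150)).astype(np.uint8); g[:25]=0;g[170:]=0;g[:,:245]=0;g[:,380:]=0
c=max(cv2.findContours(g,cv2.RETR_EXTERNAL,cv2.CHAIN_APPROX_NONE)[0],key=cv2.contourArea)[:,0]
Q=np.array([plane(K,T,a,b,.06)[:2] for a,b in c if b<155])
from scipy.optimize import least_squares
f=least_squares(lambda p:np.hypot(*(Q-p[:2]).T)-p[2],[.6,-.03,.06],loss="soft_l1",f_scale=.001).x; print("disc",f,"depth z",pt(K,T,d,312,60),)
C=f[:2]
o=((h[...,0]<14)&(h[...,1]>90)&(h[...,2]>120)); o[:70]=0;o[125:]=0;o[:,:280]=0;o[:,:280]=0;o[:,332:]=0
b,a=np.nonzero(o); print("collar",plane(K,T,a.mean(),b.mean(),.07))
ringxy=plane(K,T,u.mean(),v.mean(),.108)[:2]
def ang(p): 
    r=p[:2]-C; return np.degrees(np.arctan2(r[1],r[0]))%360, np.hypot(*r)
print("ring ang",ang(ringxy))
y=((h[...,0]>22)&(h[...,0]<33)&(h[...,1]>140)&(h[...,2]>150)); y[:148]=0;y[170:]=0;y[:,:232]=0;y[:,256:]=0
b,a=np.nonzero(y); print("yellow",a.mean(),b.mean(),ang(plane(K,T,a.mean(),b.mean(),.045)),pt(K,T,d,a.mean(),b.mean()))
# polar unwrap at z=.05, brightness along circle r 70..90
gray=im.astype(float).mean(2)
for A in np.arange(90,240,1.5):
    row=[]
    for r in (.070,.075,.080,.085,.089):
        p=C+r*np.array([np.cos(np.radians(A)),np.sin(np.radians(A))]); q=proj(K,T,np.r_[p,.05]); row.append(int(cv2.getRectSubPix(gray.astype(np.float32),(1,1),(float(q[0]),float(q[1])))[0,0]))
    if min(row)<130: print(A,row)
# edge-on yaw of the ring: topmost strip line direction
```

```text
ring px 311.4527687296417 194.2801302931596 307 316 173 211
depth [ 0.51872486 -0.02523792  0.12433082] 0.37334956510346284
0.108 [ 0.51456937 -0.0246705   0.108     ]
0.113 [ 0.51614867 -0.02485772  0.113     ]
edge pts top/bottom u (173, np.float64(312.5)) (211, np.float64(311.5))
disc [ 0.59650182 -0.03086778  0.05924042] depth z [ 0.63175668 -0.03370062  0.05958715]
collar [ 0.59787518 -0.02154926  0.07      ]
ring ang (np.float64(175.67444891233902), np.float64(0.08216648671732607))<stdin>:25: RuntimeWarning: Mean of empty slice.
  ret = ret.dtype.type(ret / rcount)
Traceback (most recent call last):
  File "h.py", line 16, in pt
    o,r=ray(K,T,u,v); return o+r*d[int(v),int(u)]
                                   ~~~^^^
ValueError: cannot convert float NaN to integer
```

Run:
```python
from h import *
z=np.load("w1.npz"); im,d,K,T=z["im"],z["d"],z["K"],z["T"]
h=cv2.cvtColor(im,cv2.COLOR_RGB2HSV); C=np.array([.5965,-.0309])
def ang(p): 
    r=p[:2]-C; return np.degrees(np.arctan2(r[1],r[0]))%360, np.hypot(*r)
print(h[152:166:2,236:256:2,:].reshape(-1,3)[np.argsort(-h[152:166:2,236:256:2,1].ravel().astype(int))][:6])
y=(h[...,1]>140)&(h[...,2]>180); y[:148]=0;y[170:]=0;y[:,:232]=0;y[:,256:]=0
b,a=np.nonzero(y); print("yellow",a.mean(),b.mean(),ang(plane(K,T,a.mean(),b.mean(),.045)))
gray=im.astype(np.float32).mean(2)
S=[]
for r in (.072,.078,.084,.088):
    prof=[]
    for A in np.arange(100,225,.25):
        q=proj(K,T,np.r_[C+r*np.array([np.cos(np.radians(A)),np.sin(np.radians(A))]),.05]); prof.append(cv2.getRectSubPix(gray,(1,1),(float(q[0]),float(q[1])))[0,0])
    prof=np.array(prof); dark=np.nonzero(prof<110)[0]; 
    for g in np.split(dark,np.nonzero(np.diff(dark)>2)[0]+1):
        if len(g)>4: print(r,"dark",100+.25*g[0],100+.25*g[-1],"mid",100+.125*(g[0]+g[-1]))
```

```text
[[ 20 137 211]
 [ 20 136 201]
 [ 21 133 224]
 [ 19 131 185]
 [ 23 131 237]
 [ 23 131 237]]
yellow nan nan (np.float64(nan), np.float64(nan))
0.072 dark 123.25 128.25 mid 125.75
0.072 dark 218.5 221.75 mid 220.125
0.078 dark 123.5 128.0 mid 125.75
0.078 dark 218.5 220.0 mid 219.25
0.084 dark 123.75 128.0 mid 125.875<stdin>:8: RuntimeWarning: Mean of empty slice.
  ret = ret.dtype.type(ret / rcount)
```

Run:
```python
from h import *
z=np.load("w1.npz"); im,d,K,T=z["im"],z["d"],z["K"],z["T"]
C=np.array([.5965,-.0309])
def ang(p): 
    r=p[:2]-C; return np.degrees(np.arctan2(r[1],r[0]))%360, np.hypot(*r)
for px in [(244,159),(260,150),(235,92),(366,154)]: print(px,ang(plane(K,T,*px,.05)),ang(pt(K,T,d,*px)),im[px[1],px[0]])
print(proj(K,T,plane(K,T,260,150,.05)))
cv2.imwrite("pics/crop2.png",cv2.resize(im[70:215,200:420,::-1],None,fx=3.6,fy=3.6,interpolation=cv2.INTER_CUBIC))
```

```text
(244, 159) (np.float64(125.55629863122005), np.float64(0.09520477434724202)) (np.float64(125.55618642285481), np.float64(0.09523447740118485)) [247 243 140]
(260, 150) (np.float64(128.516281613046), np.float64(0.07551147770207292)) (np.float64(128.4779142447871), np.float64(0.08065948315647015)) [122 119 115]
(235, 92) (np.float64(80.62660533580586), np.float64(0.07750433111311358)) (np.float64(80.74512979638065), np.float64(0.08315631859721873)) [102  99  96]
(366, 154) (np.float64(221.7446359911122), np.float64(0.07983262899714887)) (np.float64(221.56637167973977), np.float64(0.08501802417735259)) [126 123 122]
[260. 150.]
```

View pics/crop2.png

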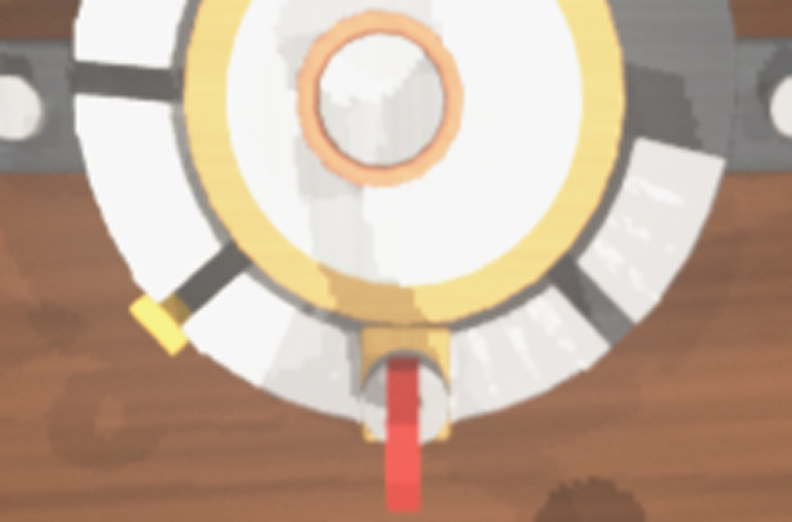

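Measured: the start is at 175.7°, the yellow notch at 125.8° and the wrong notch at about 220.5°, so I need to turn about 49.9° clockwise. The ring centre is at (0.5187, -0.0250, 0.108), with its top seen at 0.126. The jaws are already aligned, so I'll descend.

>>> jog_arm(increments=[0, 1, -0.1, 0, 4, 0, 4, -0.3, 0, 4, -0.1, 7, -0.4, 0, 4, -0.1, 10, -0.4, 0, 4, -0.1, 12, -0.4, 0, 4, -0.1, 13.2, -0.4, 0, 4, -0.1, 13.9, -0.4, 0, 4, -0.1, 13.9, -0.4, 0, 4, -0.1, 13.9, -0.4, 0, 4])

```text
clock: 3.05
eef_pos: [0.52, -0.0238, 0.2666]
eef_rot: [-0.081, -2.185, 2.186]
force: [0.2, -0.2, -0.7]
finger_gap: 0.0401
```

Run:
```python
from h import *
im,d,K,T,ci=shot("wrist"); save("w2",im[100:]); s=state(); print(s["eef_pos"],s["force"],s["finger_gap"],s["clock"])
M=R.from_rotvec(s["eef_rot"]).as_matrix(); g=np.array(s["eef_pos"])+.155*M[:,1]; print(g, proj(K,T,g))
h=cv2.cvtColor(im,cv2.COLOR_RGB2HSV)
red=(((h[...,0]<6)|(h[...,0]>174))&(h[...,1]>150)&(h[...,2]>80)).astype(np.uint8)
n,l,st,c=cv2.connectedComponentsWithStats(red)
for i in range(1,n):
    if st[i,4]>100: print(st[i],c[i])
```

```text
[ 0.52013767 -0.0237934   0.26696985] [ 1.33284896 -0.45492195 -0.33419615] 0.040234131120376576 3.1
[ 0.520521   -0.02386591  0.11197034] [315.2244785  278.86303929]
[ 309  249   20   70 1253] [318.56105347 285.30327215]
```

View pics/w2.png

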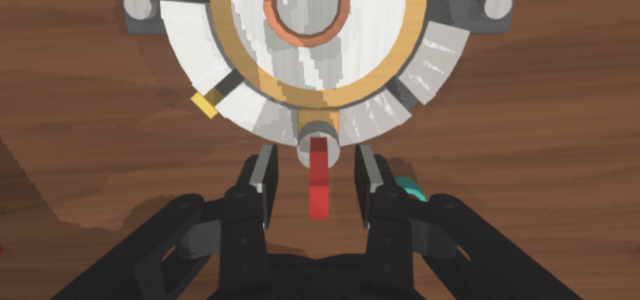

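The ring sits between the pads, about 1.3 mm right of their middle (pads' inner faces at 277 and 355, ring at 318.5). I'll correct that by 1 mm and close gently.

>>> jog_arm(increments=[0, 0.1, 0.1, 0, 2.5, 0, 0.1, 0.1, 0, 1.5, 0, 0.1, 0.1, 0, 1.2, 0, 0.1, 0.1, 0, 1.0, 0, 0.1, 0.1, 0, 0.9, 0, 0.1, 0.1, 0, 0.8], squeeze=20)

```text
clock: 3.7
eef_pos: [0.5196, -0.0247, 0.2652]
eef_rot: [-0.079, -2.185, 2.185]
force: [-1.0, -1.4, 2.6]
finger_gap: 0.0081
```

>>> jog_arm(increments=[0, 0, 0, 0, 0.4, 0, 0, 0, 0, 0.4, 0, 0, 0, 0, 0.2], squeeze=40)

```text
clock: 4.0
eef_pos: [0.5196, -0.0248, 0.2653]
eef_rot: [-0.079, -2.185, 2.185]
force: [-1.4, -1.0, 5.0]
finger_gap: 0.0077
```

>>> jog_arm(increments=[0, -0.2, 0, 0, 0.2, 0, -0.4, 0, 0, 0.2, 0, -0.6, 0, 0, 0.2, 0, -0.8, 0, 0, 0.2, 0, -1.0, 0, 0, 0.2, 0, -1.2, 0, 0, 0.2, 0, -1.25, 0, 0, 0.2, 0, -1.25, 0, 0, 0.2, 0, -1.25, 0, 0, 0.2])

```text
clock: 4.9
eef_pos: [0.5193, -0.0247, 0.2755]
eef_rot: [-0.08, -2.185, 2.186]
force: [5.7, -2.9, -9.4]
finger_gap: 0.0075
```

```bash
cat > ringz.py <<'E'
from h import *
# ring height from static cameras' depth-independent triangulation and depth
rays=[]
for n,box in (("top",(285,205,335,245)),("scene",(285,150,335,200))):
    im,d,K,T,ci=shot(n); h=cv2.cvtColor(im,cv2.COLOR_RGB2HSV)
    m=(((h[...,0]<6)|(h[...,0]>174))&(h[...,1]>160)&(h[...,2]>70)); mm=np.zeros_like(m); u0,v0,u1,v1=box; mm[v0:v1,u0:u1]=m[v0:v1,u0:u1]
    v,u=np.nonzero(mm); print(n,len(u),u.mean() if len(u) else 0,v.min() if len(u) else 0,v.max() if len(u) else 0)
s=state();print(s["clock"],s["eef_pos"].round(4),s["force"].round(1),s["finger_gap"].round(4))
E
python3 - <<'E'
from h import *
im,d,K,T,ci=shot("wrist"); h=cv2.cvtColor(im,cv2.COLOR_RGB2HSV)
red=(((h[...,0]<6)|(h[...,0]>174))&(h[...,1]>150)&(h[...,2]>80)).astype(np.uint8)
n,l,st,c=cv2.connectedComponentsWithStats(red)
for i in range(1,n):
    if st[i,4]>100: print(st[i],c[i])
save("w3",im[100:])
im,d,K,T,ci=shot("scene"); save("s3",cv2.resize(im[140:270,240:370],None,fx=4,fy=4))
E
```

```text
[ 307  245   19   75 1277] [315.78386844 283.30070478]
[  0 337  10  14 105] [  3.71428571 342.93333333]
```

>>> jog_arm(increments=[0, -0.1, 0, 0, 0.2, 0, -0.2, 0, 0, 0.2, 0, -0.25, 0, 0, 0.2, 0, -0.25, 0, 0, 0.2, 0, -0.25, 0, 0, 0.2])

```text
clock: 5.5
eef_pos: [0.5193, -0.0247, 0.2779]
eef_rot: [-0.08, -2.185, 2.186]
force: [5.2, -3.0, -10.7]
finger_gap: 0.0073
```

Run:
```python
from h import *
im,d,K,T,ci=shot("scene"); a=cv2.resize(im[150:250,250:350],None,fx=4,fy=4)
w,d,K,T,ci=shot("wrist"); h=cv2.cvtColor(w,cv2.COLOR_RGB2HSV)
red=(((h[...,0]<6)|(h[...,0]>174))&(h[...,1]>150)&(h[...,2]>80)).astype(np.uint8)
n,l,st,c=cv2.connectedComponentsWithStats(red)
for i in range(1,n):
    if st[i,4]>100: print(st[i],c[i])
b=cv2.resize(w[200:400,220:420],(400,400))
save("c3",np.hstack([a,b]))
```

```text
[ 307  244   19   76 1271] [315.85837923 283.31785995]
[  0 334  12  15 136] [  4.60294118 341.06617647]
```

View pics/c3.png

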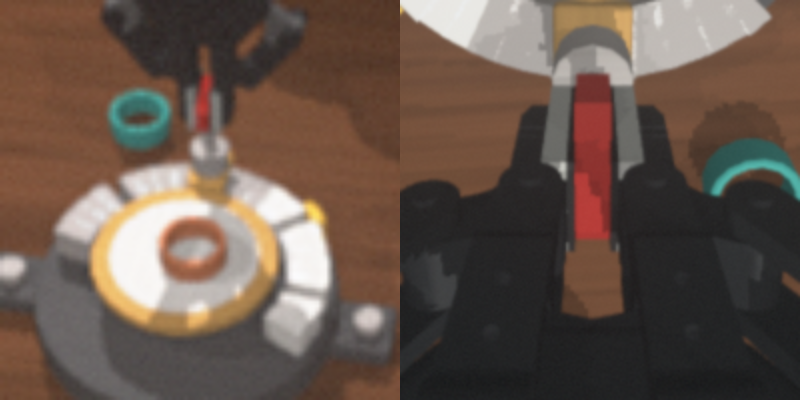

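The pin has lifted about 12.6 mm and the ring has not slipped: its pixels in the hand are unchanged, and about 10.7 N of spring load shows. Now the clockwise arc, first half.

>>> jog_arm(increments=[0, 0, -0.14, 1, 0.2, -0.01, 0, -0.41, 3, 0.2, -0.04, 0, -0.82, 6, 0.2, -0.1, 0, -1.22, 9, 0.2, -0.17, 0, -1.62, 12, 0.2, -0.27, 0, -2.02, 15, 0.2, -0.38, 0, -2.41, 18, 0.2, -0.52, 0, -2.8, 21, 0.2, -0.67, 0, -3.17, 24, 0.2, -0.73, 0, -3.3, 25, 0.2])

```text
clock: 6.6
eef_pos: [0.5289, 0.0074, 0.2777]
eef_rot: [-0.505, -1.934, 1.938]
force: [5.9, -5.0, -10.8]
finger_gap: 0.0073
```

Run:
```python
from h import *
s=state(); M=R.from_rotvec(s["eef_rot"]).as_matrix(); print(s["qpos"].round(2),np.degrees(np.arctan2(M[1,0],M[0,0]))%360)
r=np.array(s["eef_pos"])[:2]-[.5965,-.0309]; print(np.degrees(np.arctan2(r[1],r[0])),np.hypot(*r),s["eef_pos"],s["force"])
```

```text
[-0.12  0.16  1.94 -0.    1.04  1.96] 150.8419971811125
150.46404927913093 0.07766809424120175 [0.52892514 0.00738801 0.27774234] [  5.89444239  -5.01521774 -10.83984114]
```

>>> jog_arm(increments=[0, 0, -0.14, 1, 0.2, -0.02, 0, -0.54, 4, 0.2, -0.06, 0, -0.95, 7, 0.2, -0.12, 0, -1.35, 10, 0.2, -0.2, 0, -1.75, 13, 0.2, -0.3, 0, -2.15, 16, 0.2, -0.43, 0, -2.54, 19, 0.2, -0.54, 0, -2.83, 21.3, 0.2, -0.57, 0, -2.92, 22, 0.2, -0.57, 0, -2.92, 22, 0.2])

```text
clock: 7.6
eef_pos: [0.5479, 0.0297, 0.2773]
eef_rot: [-0.808, -1.687, 1.692]
force: [5.2, -5.0, -10.7]
finger_gap: 0.0074
```

```bash
cat > chk.py <<'E'
from h import *
s=state(); M=R.from_rotvec(s["eef_rot"]).as_matrix(); print(s["qpos"].round(2),"yaw",np.degrees(np.arctan2(M[1,0],M[0,0]))%360)
r=np.array(s["eef_pos"])[:2]-[.5965,-.0309]; print("ang",np.degrees(np.arctan2(r[1],r[0])),"r",np.hypot(*r),s["eef_pos"],"F tool",(M.T@s["force"]).round(1),s["clock"],s["finger_gap"])
w,d,K,T,ci=shot("wrist"); h=cv2.cvtColor(w,cv2.COLOR_RGB2HSV)
red=(((h[...,0]<6)|(h[...,0]>174))&(h[...,1]>150)&(h[...,2]>80)).astype(np.uint8)
n,l,st,c=cv2.connectedComponentsWithStats(red)
for i in range(1,n):
    if st[i,4]>200: print(st[i],c[i].round(1))
import sys
if len(sys.argv)>1: save(sys.argv[1],w)
E
python3 chk.py w5
```

```text
[-0.07  0.2   1.89 -0.    1.05  2.39] yaw 128.90570556728852
ang 128.75736730202445 r 0.07770455782424299 [0.5478551  0.02969432 0.27734942] F tool [-7.2 10.7 -0.9] 7.6 0.0074149701689718295
[ 307  244   19   76 1259] [315.8 282.7]
```

View pics/w5.png

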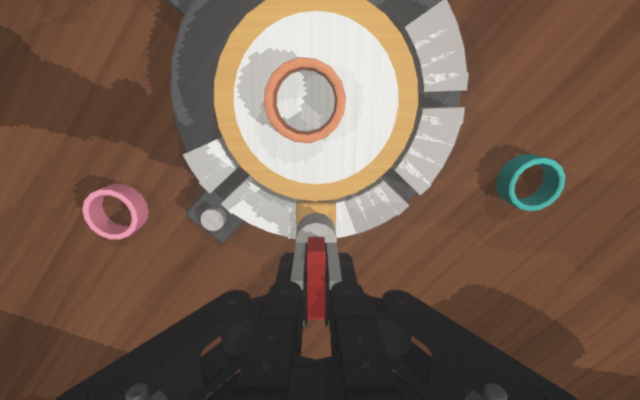

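The turntable followed: 47° turned, ring still fixed in the hand, collar in place at (305,100). It is about 4 mm short of the notch. I'll let the pin down to just above riding height, open slightly, then nudge it along.

>>> jog_arm(increments=[0, 0.15, 0, 0, 0.2, 0, 0.35, 0, 0, 0.2, 0, 0.35, 0, 0, 0.2, 0, 0.35, 0, 0, 0.2, 0, 0.35, 0, 0, 1.2, 0, 0.35, 0, 0, 1.2, 0, 0.35, 0, 0, 1.2])

```text
clock: 8.35
eef_pos: [0.5481, 0.0308, 0.2764]
eef_rot: [-0.807, -1.689, 1.689]
force: [-0.5, -0.1, -0.5]
finger_gap: 0.0121
```

```bash
python3 chk.py
```

```text
[-0.07  0.2   1.89  0.    1.05  2.39] yaw 128.88572898014286
ang 128.07526241277793 r 0.07843610257409257 [0.54812876 0.03084501 0.27642505] F tool [0.3 0.5 0.4] 8.35 0.012089783664959006
[ 310  240   19   72 1243] [318.8 277.5]
```

>>> jog_arm(increments=[0, 0, -0.1, 0.7, 1.2, 0, 0, -0.2, 1.4, 1.2, -0.01, 0, -0.3, 2.1, 1.2, -0.01, 0, -0.4, 2.8, 1.2, -0.01, 0, -0.4, 2.8, 1.2])

```text
clock: 8.9
eef_pos: [0.5515, 0.033, 0.2764]
eef_rot: [-0.843, -1.656, 1.656]
force: [0.1, -0.8, -0.1]
finger_gap: 0.0121
```

```bash
python3 chk.py
```

```text
[-0.07  0.21  1.88  0.    1.05  2.44] yaw 126.06111632471668
ang 125.12460281452681 r 0.07818268389568789 [0.55151708 0.03304583 0.27637405] F tool [-0.7  0.1  0.4] 8.9 0.012147669302079443
[ 312  237   18   66 1078] [320.1 270.7]
```

```bash
cat >> chk.py <<'E'
v,u=np.nonzero(red); k=(v>225)&(v<330)&(abs(u-317)<20); P=np.array([pt(K,T,d,a,b) for a,b in zip(u[k],v[k])]); P=P[np.hypot(P[:,0]-.55,P[:,1]-.03)<.05]
print("ring z pct",np.percentile(P[:,2],[2,25,50,75,90,98]).round(4),"xy",np.median(P,0).round(4))
q=np.median(P,0)[:2]-[.5965,-.0309]; print("ring ang",np.degrees(np.arctan2(q[1],q[0])))
E
python3 chk.py w6
```

```text
[-0.07  0.21  1.88  0.    1.05  2.44] yaw 126.0750716545629
ang 125.14563171725145 r 0.07818038469224649 [0.55149494 0.03302744 0.27631681] F tool [ 0.8 -0.2  0.8] 8.95 0.01176065905649755
[ 312  238   17   65 1076] [320.1 270.7]
ring z pct [0.1151 0.12   0.1244 0.1255 0.126  0.1265] xy [0.5539 0.0265 0.1244]
ring ang 126.57628080043958
```

View pics/w6.png

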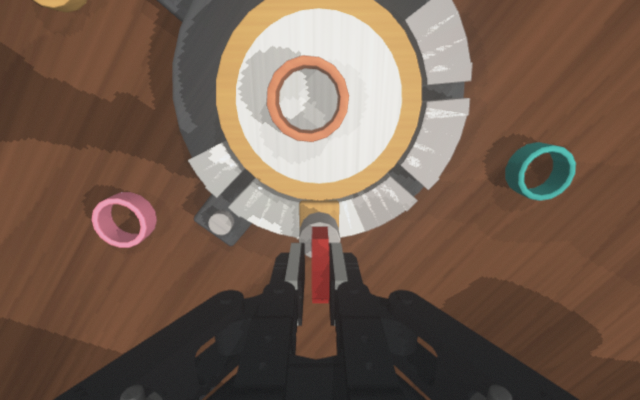

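The ring's top reads 0.126 m again, so the pin is home. The ring stands at about 126.5°, which matches the yellow notch (125.8°). I'll open and withdraw straight up.

>>> jog_arm(increments=[0, 0, 0, 0, 3.5, 0, 0, 0, 0, 3.5, 0, 0, 0, 0, 3.5, 0, -1, 0, 0, 3.5, 0, -4, 0, 0, 3.5, 0, -8, 0, 0, 3.5, 0, -11, 0, 0, 3.5, 0, -12, 0, 0, 3.5, 0, -12, 0, 0, 3.5])

```text
clock: 9.9
eef_pos: [0.552, 0.033, 0.3987]
eef_rot: [-0.847, -1.659, 1.656]
force: [-0.6, 0.1, -0.4]
finger_gap: 0.0349
```

Run:
```python
from h import *
w,d,K,T,ci=shot("wrist"); h=cv2.cvtColor(w,cv2.COLOR_RGB2HSV)
red=(((h[...,0]<6)|(h[...,0]>174))&(h[...,1]>150)&(h[...,2]>80))
v,u=np.nonzero(red); P=np.array([pt(K,T,d,a,b) for a,b in zip(u,v)]); P=P[(np.hypot(P[:,0]-.551,P[:,1]-.032)<.04)&(P[:,2]>.09)]
print("ring z",np.percentile(P[:,2],[50,90,98]).round(4),"xy",np.median(P,0)); q=np.median(P,0)[:2]-[.5965,-.0309]; print(np.degrees(np.arctan2(q[1],q[0])),state()["force"],state()["finger_gap"])
im,d,K,T,ci=shot("scene")
save("f",np.hstack([cv2.resize(w[0:260,180:440],(400,400)),cv2.resize(im[150:270,250:370],(400,400))]))
```

```text
ring z [0.1245 0.126  0.1268] xy [0.55205063 0.03014055 0.12452017]
126.06189007689852 [-0.67051755 -0.14057726 -0.2332136 ] 0.03478169108753099
```

View pics/f.png

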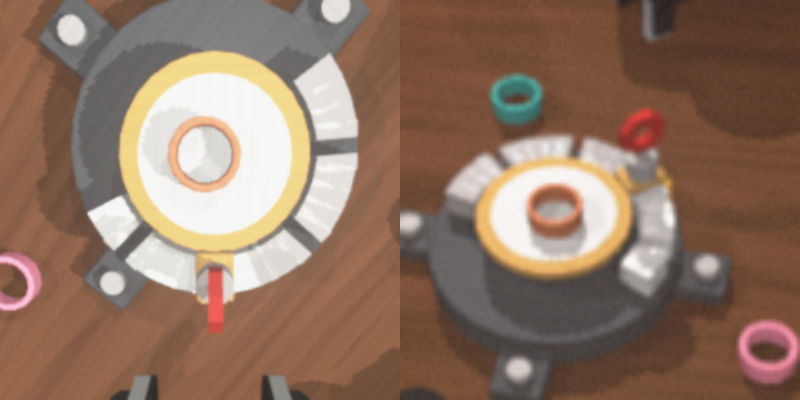

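The ring stands at 126.1°, about 0.866 rad from the start, with its top at 0.126 m, which is the home height. The collar lies flat near the middle and the gripper is clear, so I'm handing in.

```bash
python3 -c "
from h import *
print(workorder.close_job())"
```

```text
the job is handed in; nothing more can be done
None
```

The lock pin is home in the yellow-marked notch and the job is handed in; the hand-in gives no verdict.

**What I did:** I pinched the red ring and lifted it about 12.6 mm. I then carried it 47° clockwise on the arc, let the pin down onto the sector top, and nudged it with one finger until it dropped. After that I opened the gripper and withdrew straight up. The robot clock read about 10 s of the 48 s allowed.

**Last checks:**
- **Pin height:** the ring's top is back at 0.126 m, the same as before the lift, so the pin is fully home by that measure.
- **Turntable:** the ring stands at 126.1° against 125.8° measured for the yellow notch, a turn of about 49.6° (0.87 rad).
- **Collar:** it lies flat near the middle of the disc. The first look put it about 9 mm off the axis, and it looks no different in the last picture. I did not re-measure it.
- **Forces:** the largest I read at the wrist was about 13 N, while holding the raised ring. It was about 1 N or less while nudging. Forces were only read at the end of each move.
- **Gripper:** it is open and about 12 cm above its working height, and the force reading is near zero.

No check failed or disagreed. I took no final picture of the pliers, hammer, graver or jar, but the arm did not go near them after the approach.

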